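Load a copper tee on the tray and slide it into the cooling rack

TASK

Put the copper tee, branch up, into the empty tray where it stands, then carry the loaded tray level to the cooling rack, set it down on the rack's shelf with its nose towards the slot, and let go of it there. Then, by its handle, slide the tray fully home against the back of the slot with the tee still standing in it, and let go. Leave the copper elbow and the flux jar where they are.

Things in the scene. Friction and masses are not known exactly. Their poses are not given: they have to be found in the camera images.
- tee: The copper tee: a 22 mm copper tube, 100 mm long, lying along its own x, a square brass nut (28 mm wide and high, 22 mm long) on each end, and a 22 mm branch standing up (own z) from its middle, 66 mm high. Origin: centre of the underside. 0.2 to 0.3 kg. Same either way round. Starts on the bench, branch up, any yaw, either left of the tray or beyond the rack's shelf.
- tee_nut (a point): Middle of the brass nut on top of the tee's branch, 54 mm above the tee's underside. The nut is 28 x 28 mm in plan, faces square to the tee's x and y, and spans 42 to 66 mm above the underside; the rest of the tee is at most 42 mm high at the branch and 28 mm elsewhere.
- tray: Open aluminium tray, 150 mm long (own x), 62 mm wide (own y), walls 38 mm high, walls and floor 4 mm thick, inside 142 x 54 mm. Origin: centre of its underside. +x points to its nose, which enters the rack first; its handle is at the -x end. Starts empty, flat on the bench; 0.25 to 0.5 kg. Can be gripped from above across both long walls, 62 mm.
- tray_handle: The tray's wooden handle, a rigid part of it: an upright slab 50 mm long (along the tray's x), 12 mm thick (along its y), 40 mm high. Origin: centre of the slab, at tray x = -100 mm, y = 0, 42 mm above the tray's underside (it spans 22 to 62 mm above it). Axes as the tray's.
- rack: Steel cooling rack, fixed. Origin: on the bench under the middle of its mouth; +x points into the slot, y across. Slot 67 mm wide from x = 0 to the back stop, 4 mm side walls, bars over its top (undersides 102 mm, tops 112 mm above the bench). Its floor runs out as a shelf, 86 mm wide, to x = -142 mm, top 20 mm above the bench.
- rack_mouth (a point): Middle of the slot's mouth on the shelf's top face, 20 mm above the rack's origin; axes as the rack's. Two guide plates, 20 mm high, stand on the last 33 mm of shelf before the mouth and flare out, each about 10 mm wider at its outer end.
- rack_stop (a point): Foot of the back stop on the slot's floor, 152 mm inside the mouth, 20 mm above the bench; axes as the rack's. With the tray's nose against it the tray's origin is at rack x = 77 mm and the whole handle stays outside the mouth or just at it.
- elbow: A copper elbow, a bystander much like the tee: one leg lying along its own x (78 mm overall), one upright leg at the -x end of it (20 mm from the origin), 66 mm high, with the same brass nuts. Origin: underside, near the middle of the lying leg. Stands in whichever of the two places the tee does not.
- flux_jar: Closed round jar, 64 mm across, 75 mm high, a bystander beyond the tray. Origin: centre of its underside.
Mind the look-alikes: they are no part of the job. Leave any pink look-alike of the tray alone.

How it is judged:
On the way, in this order (a step that is already met when the one before it is completed fails the run):
1. the tee stands in the tray, branch up, let go, the tray still on the bench (x of tee in the frame of tray between -0.03 and 0.03 m and y of tee in the frame of tray between -0.022 and 0.022 m and z of tee in the frame of tray between -0.002 and 0.012 m and angle between tee's own z axis and vertical below 0.15 rad and height (world z) of tray below 0.01 m and contact force between the fingers and tee below 0.1 N), for 0.2 s.
2. the loaded tray rests on the rack's shelf, nose towards the slot and not yet pushed in, and is let go (x of tee in the frame of tray between -0.03 and 0.03 m and y of tee in the frame of tray between -0.022 and 0.022 m and z of tee in the frame of tray between -0.002 and 0.012 m and angle between tee's own z axis and vertical below 0.15 rad and z of tray in the frame of rack between 0.016 and 0.026 m and angle between tray's own z axis and vertical below 0.06 rad and x of tray in the frame of rack between -0.115 and -0.02 m and y of tray in the frame of rack between -0.02 and 0.02 m and x of tray_handle in the frame of rack below -0.11 m and contact force between the fingers and tray below 0.1 N), for 0.2 s.
3. the tray is moved into the slot by its handle (x of tee in the frame of tray between -0.03 and 0.03 m and y of tee in the frame of tray between -0.022 and 0.022 m and z of tee in the frame of tray between -0.002 and 0.012 m and angle between tee's own z axis and vertical below 0.15 rad and z of tray in the frame of rack between 0.016 and 0.026 m and angle between tray's own z axis and vertical below 0.06 rad and x of tray in the frame of rack between -0.015 and 0.065 m and contact force between the fingers and tray_handle above 0.3 N), for 0.04 s.
At the end, for the whole second after the job is handed in: The tray lies flat on the slot's floor with its nose within 6 mm of the back stop, released and at rest, and the tee stands branch up (within 0.15 rad) on the tray's floor (x of tee in the frame of tray between -0.03 and 0.03 m and y of tee in the frame of tray between -0.022 and 0.022 m and z of tee in the frame of tray between -0.002 and 0.012 m and angle between tee's own z axis and vertical below 0.15 rad and z of tray in the frame of rack between 0.016 and 0.026 m and angle between tray's own z axis and vertical below 0.06 rad and x of tray in the frame of rack between 0.071 and 0.082 m and y of tray in the frame of rack between -0.006 and 0.006 m and linear speed of each of tray, tee below 0.01 m/s and contact force between the fingers and tray below 0.1 N); the robot touches nothing.
It fails at once if the tray is tilted more than 0.35 rad (angle between tray's own z axis and vertical above 0.35 rad).
It fails at once if the tee is tipped over (more than 0.7 rad) (angle between tee's own z axis and vertical above 0.7 rad).
It fails at once if the elbow is moved more than 30 mm (distance of elbow from where it was at the start of the episode above 0.03 m).
It fails at once if the flux jar is moved more than 30 mm (distance of flux_jar from where it was at the start of the episode above 0.03 m).
It also fails if it takes over 72 s, if anything falls off the work surface, if the arm or the gripper's body presses on something with over 40 N, if the wrist force passes 120 N, or if a joint passes its speed limit or range.

ROBOT

A 7-joint arm with a two-finger parallel gripper is mounted at the origin on the work surface. World frame = base frame: x ahead of the robot, y to its left, z up, the work surface at z = 0. Lengths are in m, angles in rad, forces in N, time in s.
With the tool pointing down it reaches from about 0.4 to 0.85 m from the base axis. Payload 10.4 kg.
Tool frame: the origin (TCP) lies midway between the tips of the shut fingers; the grasp point (between the pads) lies 19 mm behind it; z points along the fingers, y is the line along which they close (so a half turn about z gives the same grasp; the last joint's range is limited). The gripper opens to 87 mm and grips with 3 to 60 N. Pads are 19 mm wide; open, the fingers measure 117 mm over their backs; the gripper's body (75 mm by 190 mm) begins 51 mm behind the grasp point.
Start: joints at [1.254, 0.332, -0.065, 1.46, 0.022, 1.35, -0.088], TCP at [0.181, -0.598, 0.198] pointing down, gripper open.
Joint ranges: [-2.6, 2.6], [-0.5, 2.12], [-1.47, 1.34], [0.16, 2.42], [-1.27, 4.41], [0.06, 2.06], [-2.6, 2.6]. Speed limits (rad/s): [2.22, 2.22, 2.79, 2.79, 3.14, 3.14, 3.14].

INTERFACE

Orientations are given as a unit quaternion [x, y, z, w].
In Python, from bench import r gives the robot as it stands.
- The arm moves only by the tool arm_command, never from a script. Its arguments are lists of equal length, an entry for each row: "xyz": the shift along the world's x, y, z in m, a list of three; "rot": the turn, a rotation vector about the world's x, y, z in rad, a list of three. In form: {"xyz": [[tx, ty, tz], ...], "rot": [[ax, ay, az], ...]}. A call has 1 to 20 rows; each row is the pose to reach, as a shift and turn from the pose commanded when the call began; what a row does not reach only later rows make up. A row lasts 1/12 s, in which the tool goes at most 41.7 mm and 7.16 degrees, less where a joint would pass 70% of its speed; a pose out of reach is approached as far as the arm can. A call with a gripper value outside its range is refused whole. "grip" is the opening, from 0 (shut) to 1 (fully open), set as the call begins (left out, the last holds). The fingers move at their own pace and stop on an object; "squeeze" is the grip in N (left out, the last holds). Time passes only in rows, so rows that repeat a pose let the fingers close. It gives the time, the measured TCP pose, the force, the opening and the grip force at its end, in the units of the state.
- r.read_state(): the state, without advancing time (a new reading comes with each control period).
- r.camera(name): name is "scene" or "top" or "wrist"; returns the picture (400x640x3 uint8, red, green, blue); there is no depth.
- r.camera_model(name): a dict with "fx", "fy", "cx", "cy" (pixels), "T" (4x4, takes a point from camera to world coordinates). Camera axes: x right, y up, looking along -z (the intrinsics and any distortion apply to the point x, -y, -z); pixel columns grow to the right and rows downward; lengths in m; the calibration is good to about 2 mm. A picture is of the moment at which its call begins: read the wrist's pose just before it. camera_model takes no time and is no camera call; for the wrist camera it gives the pose at the moment of the call.
- r.close_job(): hands the job in; it is judged then, once.
Trained networks look in the newest picture that a camera, given by its name, has taken for a name from the list of things; names that differ only in an ending like _2 or _b are one class to them, and where a whole thing is asked for, a point or a joint stands for the part that bears it (a point fixed in the world has none). Each returns a list of dicts, best first, with "conf" (0 to 1); they miss things now and then, are a little off and sometimes report something else, mostly with a low value. They report only what shows in the picture. A call takes as long as a camera call. They do not tell look-alikes from the thing itself.
- r.look_for(label, camera): "at" ([x, y, z] in m, in the coordinates of the camera as it stood for that picture, good to about 4 mm: the middle of the surface that is visible of it).
- r.spot_point(label, camera): "at" ([x, y, z] in m, in the coordinates of the camera as it stood for that picture, good to about 4 mm: a listed point, or the origin of a listed thing).
The state is a dict: "time": time; "joint_positions": joint angles; "joint_vel": joint speeds; "joint_torque": joint torques, N m; "ee_pos": TCP position; "eef_rot": TCP orientation; "ft_force": force on the tool from outside, world axes, zero at the start; "torque": the same for the moment, N m; "width": finger opening in m; "grip_force": force on a finger pad.
Only numpy, scipy, OpenCV 4.12 (cv2) and the standard library are available. Lean on these libraries where they do the work, as an engineer would, in place of code of your own. Each camera call takes 0.05 s, during which the arm holds its last target. There are 200 camera calls.

## Working session

There is one attempt and no reset: what is moved stays moved. The work goes in short steps, Python scripts to look and compute and a tool call to move; the robot and the scene stay as the last step left them, time stands still between calls to the robot, and variables do not carry over. Pictures are saved under pics/ and viewed, at most 14 in all, crops included, and the job is handed in when it is done.

Besides the shell and the picture viewer there is one more tool, called after "Request:" in YAML: its name, and indented under it one key for each argument. arm_command: Moves the arm, as the interface text tells. Its arguments: {"type":"object","properties":{"xyz":{"type":"array"},"rot":{"type":"array"},"grip":{"type":"number"},"squeeze":{"type":"number"}},"required":["xyz","rot"]}

```bash
ls; mkdir -p pics; cat > h.py <<'E'
import numpy as np, cv2
from bench import r
def cam(n,f=None):
    im=r.camera(n); 
    if f: cv2.imwrite('pics/'+f,im[:,:,::-1])
    return im
def W(m,p): return (np.array(m["T"])@np.r_[p,1])[:3]
def proj(m,P):
    q=np.linalg.inv(np.array(m["T"]))@np.r_[P,1]
    return m["cx"]+m["fx"]*q[0]/-q[2], m["cy"]+m["fy"]*(-q[1])/-q[2]
def ray(m,u,v,z):
    T=np.array(m["T"]);d=T[:3,:3]@np.array([(u-m["cx"])/m["fx"],-(v-m["cy"])/m["fy"],-1]);o=T[:3,3]
    return o+d*(z-o[2])/d[2]
E
cat > a.py <<'E'
from h import *
np.set_printoptions(precision=4,suppress=True)
s=r.read_state();print(s["time"],s["ee_pos"],s["eef_rot"])
A=[]
for c in("top","scene"):
    im=cam(c); m=r.camera_model(c); A.append(im)
    if c=="top": print({k:(v if k!="T" else np.round(v,3).tolist()) for k,v in m.items()})
    for l in("tee","tee_nut","tray","tray_handle","rack_mouth","rack_stop","rack","elbow","flux_jar"):
        for d in r.spot_point(l,c):
            p=W(m,d["at"]);print(c,l,round(d["conf"],2),p,np.round(proj(m,p)))
cv2.imwrite('pics/top.png',A[0][:,:,::-1]);cv2.imwrite('pics/scene.png',A[1][:,:,::-1])
E
python3 a.py
```

```text
pics
0.0 [ 0.1809 -0.5978  0.1968] [ 0.9892  0.1464 -0.0001 -0.0007]
{'fx': 517.4929228746681, 'fy': 517.4929228746681, 'cx': 320.41562287940945, 'cy': 190.71633952857758, 'T': [[-0.023, 0.981, -0.19, 0.246], [-1.0, -0.026, -0.016, 0.023], [-0.021, 0.19, 0.982, 1.206], [0.0, 0.0, 0.0, 1.0]]}
top tee 0.88 [ 0.6892 -0.0141 -0.0056] [342. 107.]
top tee_nut 0.89 [ 0.689  -0.015   0.0507] [343.  99.]
top tray 0.75 [ 0.5486  0.2215 -0.0015] [246. 165.]
top tray 0.75 [ 0.2747  0.2284 -0.0046] [242. 280.]
top tray_handle 0.74 [0.4521 0.2175 0.0406] [244. 201.]
top tray_handle 0.55 [0.2033 0.1582 0.0366] [271. 312.]
top rack_mouth 0.76 [ 0.526  -0.128   0.0239] [393. 168.]
top rack_stop 0.56 [ 0.5344 -0.2807  0.0194] [458. 163.]
top rack 0.76 [ 0.5278 -0.1262  0.0002] [391. 169.]
top elbow 0.74 [ 0.4969  0.3487 -0.0031] [193. 188.]
top flux_jar 0.6 [ 0.6833  0.0963 -0.0032] [297. 110.]
scene tee 0.94 [ 0.6881 -0.0137 -0.0007] [315. 308.]
scene tee 0.54 [ 0.5504  0.2173 -0.0009] [406. 230.]
scene tee_nut 0.56 [ 0.6884 -0.0153  0.0581] [315. 295.]
scene tray 0.9 [0.2678 0.2276 0.0013] [374. 139.]
scene tray 0.64 [ 0.5479  0.2176 -0.0004] [405. 229.]
scene tray_handle 0.77 [0.1983 0.1558 0.0392] [342. 114.]
scene tray_handle 0.57 [0.4459 0.2129 0.0466] [392. 181.]
scene rack_mouth 0.76 [ 0.525  -0.1264  0.0229] [247. 241.]
scene rack_stop 0.66 [ 0.5332 -0.2764  0.0257] [172. 257.]
scene rack 0.66 [ 0.5235 -0.1242  0.0002] [249. 246.]
scene elbow 0.94 [0.4914 0.3487 0.0028] [452. 199.]
scene flux_jar 0.58 [ 0.6804  0.1079 -0.    ] [375. 293.]
scene flux_jar 0.18 [ 0.6857 -0.0145  0.0532] [315. 295.]
```

```bash
python3 -c "
import cv2
a=cv2.imread('pics/top.png');cv2.imwrite('pics/topc.png',cv2.resize(a[80:340,170:490],None,fx=2.3,fy=2.3,interpolation=cv2.INTER_CUBIC))"
```

```text
(no output)
```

View pics/topc.png

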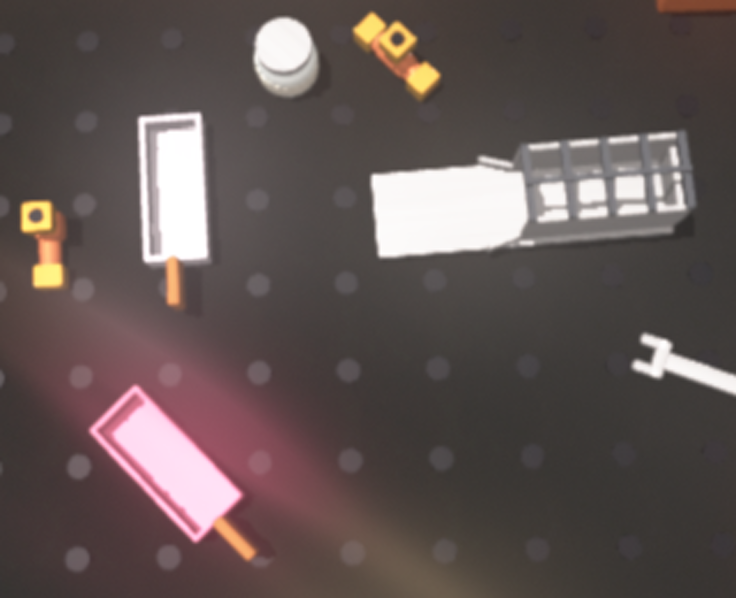

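View pics/scene.png

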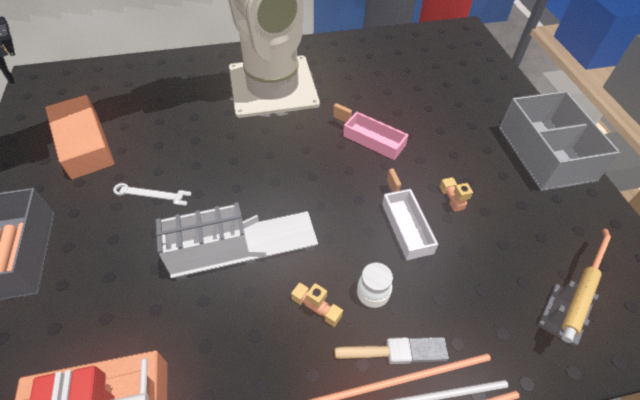

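The look-alikes are at full-picture pixels (246,165), the grey aluminium tray, and (242,280), the pink one, which I leave alone. Of the two copper fittings, (342,107) has a nut at each end with the branch in the middle, so it's the tee. The one at (193,188) has only one lying leg, so it's the elbow. The crop above confirms all of this.

```bash
cat > b.py <<'E'
from h import *
np.set_printoptions(precision=4,suppress=True)
m=r.camera_model("top")
f=lambda x,y,z: ray(m,170+x/2.3,80+y/2.3,z)
def ang(a,b): d=(b-a)[:2]; return np.degrees(np.arctan2(d[1],d[0])),np.linalg.norm(d)
a,b=f(370,27,.028),f(424,80,.028); print("tee",a,b,ang(a,b))
c=[f(*p,.038) for p in((138,117),(202,112),(210,262),(145,263))]
print("tray",np.mean(c,0),ang(c[3],c[0]),ang(c[2],c[1]),ang(c[0],c[1]),ang(c[3],c[2]))
e=[f(*p,.02) for p in((372,175),(378,257),(525,240))];print("shelf",e,ang(e[0],e[1]),ang(e[1],e[2]),(e[0]+e[1])/2)
t=[f(*p,.112) for p in((525,147),(685,133),(690,207),(533,222))];print("racktop",ang(t[0],t[1]),ang(t[3],t[2]))
s=r.read_state();from scipy.spatial.transform import Rotation as R
Rt=R.from_quat(s["eef_rot"]).as_matrix();w=r.camera_model("wrist");T=np.array(w["T"])
print("tool",Rt,"\ncam in tool",Rt.T@(T[:3,3]-s["ee_pos"]),"\n",Rt.T@T[:3,:3],w["fx"],w["cx"],w["cy"])
E
python3 b.py
```

```text
tee [0.717  0.0122 0.028 ] [ 0.6572 -0.0423  0.028 ] (np.float64(-137.7115854031302), np.float64(0.0808504589391303))
tray [0.547  0.2157 0.038 ] (np.float64(3.2511994154832253), np.float64(0.15300694647450885)) (np.float64(2.9557689242166507), np.float64(0.1571068369224221)) (np.float64(-87.01974284828482), np.float64(0.06595916911632871)) (np.float64(-90.62108589444635), np.float64(0.0652974254605348))
shelf [array([0.5592, 0.0143, 0.02  ]), array([0.4733, 0.0105, 0.02  ]), array([ 0.4869, -0.139 ,  0.02  ])] (np.float64(-177.4766418696584), np.float64(0.08605928372940193)) (np.float64(-84.80415978432104), np.float64(0.15014281031565174)) [0.5163 0.0124 0.02  ]
racktop (np.float64(-86.44901458094172), np.float64(0.15243256437696218)) (np.float64(-85.96627601465671), np.float64(0.14790311561097433))
tool [[ 0.9572  0.2896  0.    ]
 [ 0.2896 -0.9572 -0.0001]
 [ 0.      0.0001 -1.    ]] 
cam in tool [ 0.0773  0.0002 -0.1871] 
 [[ 0.0004  0.9601  0.2798]
 [ 1.     -0.0002 -0.0007]
 [-0.0006  0.2798 -0.9601]] 298.7796554202408 319.6948604653337 197.45758845537355
```

Pictures: the grey tray stands at top pixel (246,165), the tee at (342,107), and the rack's shelf and mouth at (393,168), opening to the left. I'll move over the tee for a wrist view.

Request:
arm_command:
  xyz:
    - [0.508,0.583,-0.02]
    - [0.508,0.583,-0.02]
    - [0.508,0.583,-0.02]
    - [0.508,0.583,-0.02]
    - [0.508,0.583,-0.02]
    - [0.508,0.583,-0.02]
    - [0.508,0.583,-0.02]
    - [0.508,0.583,-0.02]
    - [0.508,0.583,-0.02]
    - [0.508,0.583,-0.02]
    - [0.508,0.583,-0.02]
    - [0.508,0.583,-0.02]
    - [0.508,0.583,-0.02]
    - [0.508,0.583,-0.02]
    - [0.508,0.583,-0.02]
    - [0.508,0.583,-0.02]
    - [0.508,0.583,-0.02]
    - [0.508,0.583,-0.02]
    - [0.508,0.583,-0.02]
    - [0.508,0.583,-0.02]
  rot:
    - [0,0,0.44]
    - [0,0,0.44]
    - [0,0,0.44]
    - [0,0,0.44]
    - [0,0,0.44]
    - [0,0,0.44]
    - [0,0,0.44]
    - [0,0,0.44]
    - [0,0,0.44]
    - [0,0,0.44]
    - [0,0,0.44]
    - [0,0,0.44]
    - [0,0,0.44]
    - [0,0,0.44]
    - [0,0,0.44]
    - [0,0,0.44]
    - [0,0,0.44]
    - [0,0,0.44]
    - [0,0,0.44]
    - [0,0,0.44]
  grip: 1

```text
time: 2.67
ee_pos: [0.6905, -0.0082, 0.1764]
eef_rot: [0.932, 0.362, 0.0, -0.002]
ft_force: [0.1, 0.5, -0.4]
width: 0.0872
grip_force: 0.0
```

```bash
cat > look.py <<'E'
import sys
from h import *
from scipy.spatial.transform import Rotation as R
np.set_printoptions(precision=4,suppress=True)
s=r.read_state();X=R.from_quat(s["eef_rot"]).as_matrix()[:,0]
print(s["time"],s["ee_pos"],"phi",np.degrees(np.arctan2(X[1],X[0])))
m=r.camera_model("wrist");cam("wrist",sys.argv[1])
for l in sys.argv[2:]:
    for d in r.spot_point(l,"wrist")+[dict(x,lf=1) for x in r.look_for(l,"wrist")]:
        p=W(m,d["at"]);print(l,"look" if "lf" in d else "spot",round(d["conf"],2),p,np.round(proj(m,p)))
E
python3 look.py w1.png tee tee_nut
```

```text
2.6667 [ 0.6905 -0.0082  0.1764] phi 42.453198513893604
tee spot 0.91 [ 0.6844 -0.0132 -0.0018] [319. 181.]
tee look 0.77 [ 0.6926 -0.0043  0.0291] [318. 177.]
tee_nut spot 0.64 [ 0.6925 -0.0146  0.0554] [325. 189.]
tee_nut spot 0.51 [ 0.5245 -0.1278  0.0005] [303. 315.]
tee_nut look 0.98 [ 0.6991 -0.0081  0.0286] [325. 175.]
```

View pics/w1.png

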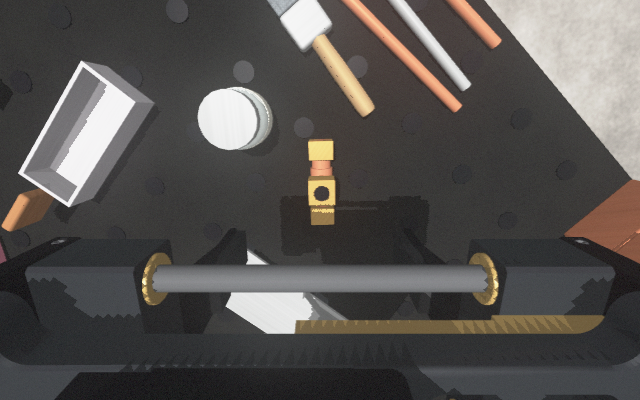

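The wrist view shows the tee's branch nut at (322,193), its axis vertical in the image and the fingers on either side. The jar is well clear at (235,118).

```bash
python3 - <<'E'
from h import *
m=r.camera_model("wrist")
for u,v,z in((321.5,193,.066),(320.7,150,.028),(322.2,217,.028)): print(ray(m,u,v,z))
im=cv2.imread('pics/w1.png')[130:230,290:355]
cv2.imwrite('pics/w1c.png',cv2.resize(im,None,fx=5,fy=5,interpolation=cv2.INTER_CUBIC))
E
```

```text
[ 0.68658253 -0.02241327  0.066     ]
[0.71554092 0.00455083 0.028     ]
[ 0.65739964 -0.05023264  0.028     ]
```

View pics/w1c.png

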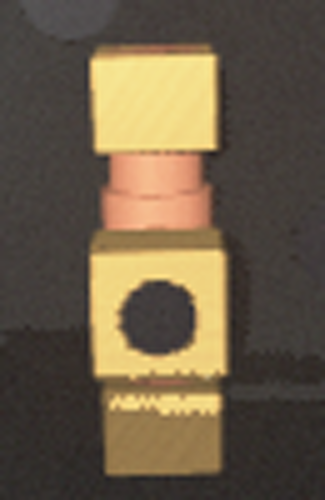

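Request:
arm_command:
  xyz:
    - [-0.001,-0.001,-0.03]
    - [-0.001,-0.001,-0.06]
    - [-0.001,-0.001,-0.09]
    - [-0.001,-0.001,-0.115]
    - [-0.001,-0.001,-0.138]
    - [-0.001,-0.001,-0.138]
    - [-0.001,-0.001,-0.138]
    - [-0.001,-0.001,-0.138]
  rot:
    - [0,0,0]
    - [0,0,0]
    - [0,0,0]
    - [0,0,0]
    - [0,0,0]
    - [0,0,0]
    - [0,0,0]
    - [0,0,0]

```text
time: 3.58
ee_pos: [0.6889, -0.0169, 0.0417]
eef_rot: [0.934, 0.358, 0.001, 0.001]
ft_force: [0.5, 0.0, -0.2]
width: 0.0868
grip_force: 0.0
```

Request:
arm_command:
  xyz:
    - [0,0,0]
    - [0,0,0]
    - [0,0,0]
    - [0,0,0]
    - [0,0,0]
    - [0,0,0]
    - [0,0,0]
    - [0,0,0]
  rot:
    - [0,0,0]
    - [0,0,0]
    - [0,0,0]
    - [0,0,0]
    - [0,0,0]
    - [0,0,0]
    - [0,0,0]
    - [0,0,0]
  grip: 0
  squeeze: 20

```text
time: 4.25
ee_pos: [0.688, -0.0162, 0.0395]
eef_rot: [0.933, 0.359, -0.0, 0.0]
ft_force: [-0.2, 0.8, 0.2]
width: 0.0417
grip_force: 0.0
```

Still closing.

Request:
arm_command:
  xyz:
    - [0,0,0]
    - [0,0,0]
    - [0,0,0]
    - [0,0,0]
    - [0,0,0]
  rot:
    - [0,0,0]
    - [0,0,0]
    - [0,0,0]
    - [0,0,0]
    - [0,0,0]

```text
time: 4.67
ee_pos: [0.6879, -0.0161, 0.0396]
eef_rot: [0.933, 0.359, -0.0, -0.0]
ft_force: [0.4, 0.2, 0.1]
width: 0.0271
grip_force: 19.9
```

Request:
arm_command:
  xyz:
    - [0,0,0.02]
    - [0,0,0.05]
    - [0,0,0.08]
    - [0,0,0.11]
    - [0,0,0.13]
    - [0,0,0.13]
    - [0,0,0.13]
  rot:
    - [0,0,0]
    - [0,0,0]
    - [0,0,0]
    - [0,0,0]
    - [0,0,0]
    - [0,0,0]
    - [0,0,0]

```text
time: 5.25
ee_pos: [0.6884, -0.0164, 0.17]
eef_rot: [0.933, 0.359, 0.001, 0.0]
ft_force: [-0.2, 0.8, -4.1]
width: 0.0267
grip_force: 19.9
```

Request:
arm_command:
  xyz:
    - [-0.012,0.02,0]
    - [-0.03,0.05,0]
    - [-0.048,0.08,0]
    - [-0.066,0.11,0]
    - [-0.084,0.14,0]
    - [-0.102,0.17,0]
    - [-0.12,0.2,0]
    - [-0.132,0.22,0]
    - [-0.14,0.233,0]
    - [-0.14,0.233,0]
    - [-0.14,0.233,0]
    - [-0.14,0.233,0]
    - [-0.14,0.233,0]
  rot:
    - [0,0,-0.05]
    - [0,0,-0.14]
    - [0,0,-0.23]
    - [0,0,-0.32]
    - [0,0,-0.41]
    - [0,0,-0.5]
    - [0,0,-0.59]
    - [0,0,-0.66]
    - [0,0,-0.69]
    - [0,0,-0.69]
    - [0,0,-0.69]
    - [0,0,-0.69]
    - [0,0,-0.69]

```text
time: 6.33
ee_pos: [0.5484, 0.2151, 0.1686]
eef_rot: [1.0, 0.021, -0.001, 0.0]
ft_force: [0.0, 0.2, -2.3]
width: 0.0272
grip_force: 19.9
```

```bash
python3 look.py w2.png tee_nut tray tray_handle; python3 -c "
import json;from h import *
m=r.camera_model('wrist');json.dump({k:(np.array(v).tolist()) for k,v in m.items()},open('w2.json','w'))"
```

```text
6.3333 [0.5484 0.2151 0.1686] phi 2.4216138088804513
tee_nut spot 0.68 [0.5577 0.2171 0.1873] [317. 228.]
tee_nut look 0.84 [0.5679 0.2178 0.1808] [316. 208.]
tray look 0.89 [0.5898 0.2287 0.0026] [309. 142.]
```

View pics/w2.png

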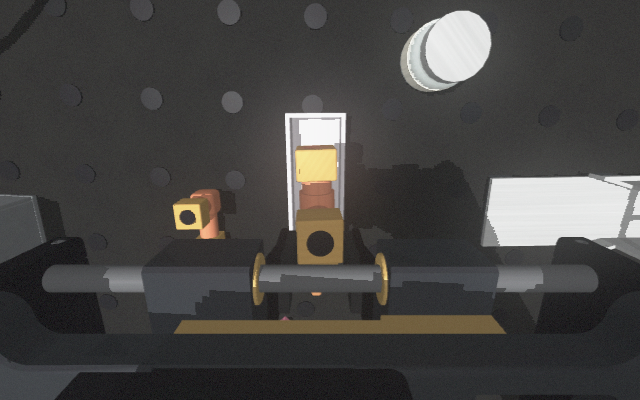

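The wrist view shows the tray's nose corners at (287,113) and (346,113), with the tee held above it near (318,240).

```bash
python3 - <<'E'
from h import *
import json
m=json.load(open('w2.json'))
P=[ray(m,u,v,.038) for u,v in((286.5,113.5),(346.5,113.5),(290,230),(345.3,228))]
for p in P: print(np.round(p,4))
n=(P[0]+P[1])/2
for i,j in((2,0),(3,1),(1,0)): d=P[j]-P[i];print(np.degrees(np.arctan2(d[1],d[0])),np.linalg.norm(d))
for a in (0,2.5): t=np.radians(a);print(n-0.075*np.array([np.cos(t),np.sin(t),0]))
t=ray(m,320,243,.169+.028);print("nut top",t)
im=cv2.imread('pics/w2.png')[100:270,270:365];cv2.imwrite('pics/w2c.png',cv2.resize(im,None,fx=3.5,fy=3.5,interpolation=cv2.INTER_CUBIC))
s=r.read_state();print(s["ee_pos"])
E
```

```text
[0.621  0.2535 0.038 ]
[0.6237 0.192  0.038 ]
[0.4924 0.2479 0.038 ]
[0.4977 0.1847 0.038 ]
2.520906658241118 0.12864119579695715
3.3261020702486386 0.12621038942790858
92.5122813582856 0.06159752294199359
[0.54730593 0.22274893 0.038     ]
[0.54737732 0.21947747 0.038     ]
nut top [0.55142855 0.21629978 0.197     ]
[0.5481312  0.21653927 0.16954715]
```

View pics/w2c.png

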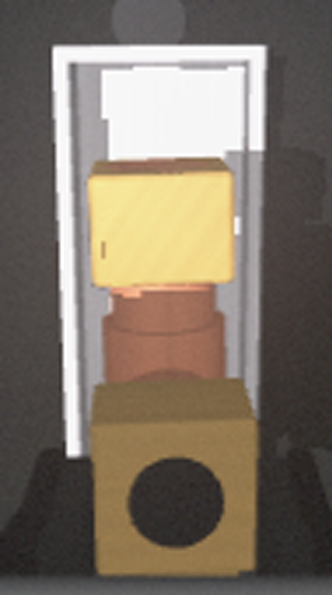

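Request:
arm_command:
  xyz:
    - [0,0.002,-0.02]
    - [0,0.002,-0.045]
    - [0,0.002,-0.07]
    - [0,0.002,-0.09]
    - [0,0.002,-0.105]
    - [0,0.002,-0.115]
    - [0,0.002,-0.12]
    - [0,0.002,-0.124]
    - [0,0.002,-0.124]
    - [0,0.002,-0.124]
    - [0,0.002,-0.124]
  rot:
    - [0,0,0]
    - [0,0,0]
    - [0,0,0]
    - [0,0,0]
    - [0,0,0]
    - [0,0,0]
    - [0,0,0]
    - [0,0,0]
    - [0,0,0]
    - [0,0,0]
    - [0,0,0]

```text
time: 7.6
ee_pos: [0.5486, 0.219, 0.0465]
eef_rot: [1.0, 0.022, 0.001, -0.0]
ft_force: [-0.3, -0.2, -2.3]
width: 0.0268
grip_force: 19.9
```

Request:
arm_command:
  xyz:
    - [0,0,0]
    - [0,0,0]
    - [0,0,0]
    - [0,0,0]
    - [0,0,0]
    - [0,0,0]
  rot:
    - [0,0,0]
    - [0,0,0]
    - [0,0,0]
    - [0,0,0]
    - [0,0,0]
    - [0,0,0]
  grip: 1

```text
time: 8.1
ee_pos: [0.5481, 0.2188, 0.0457]
eef_rot: [1.0, 0.022, 0.0, 0.0]
ft_force: [0.4, -0.5, -1.3]
width: 0.0594
grip_force: 0.0
```

Request:
arm_command:
  xyz:
    - [0,0,0.02]
    - [0,0,0.05]
    - [0,0,0.09]
    - [0,0,0.12]
    - [0,0,0.12]
    - [0,0,0.12]
    - [0,0,0.12]
  rot:
    - [0,0,0]
    - [0,0,0]
    - [0,0,0]
    - [0,0,0]
    - [0,0,0]
    - [0,0,0]
    - [0,0,0]

```text
time: 8.68
ee_pos: [0.5477, 0.2185, 0.1649]
eef_rot: [1.0, 0.022, -0.0, 0.0]
ft_force: [0.8, 0.2, -0.2]
width: 0.0871
grip_force: 0.0
```

```bash
sed -i 's/^for l in sys/import json;json.dump({k:np.array(v).tolist() for k,v in m.items()},open(sys.argv[1]+".json","w"))\n&/' look.py; python3 look.py w3.png tee_nut tee tray
```

```text
8.6833 [0.5477 0.2185 0.1649] phi 2.508349058020924
tee_nut spot 0.69 [0.5552 0.2198 0.0627] [318. 183.]
tee spot 0.89 [0.5474 0.2224 0.0049] [316. 178.]
tee look 0.93 [0.56   0.2238 0.0312] [315. 172.]
tray spot 0.92 [ 0.545   0.223  -0.0014] [316. 179.]
tray look 0.87 [0.5431 0.2168 0.0028] [321. 182.]
tray look 0.67 [0.3378 0.2575 0.0148] [284. 330.]
```

View pics/w3.png

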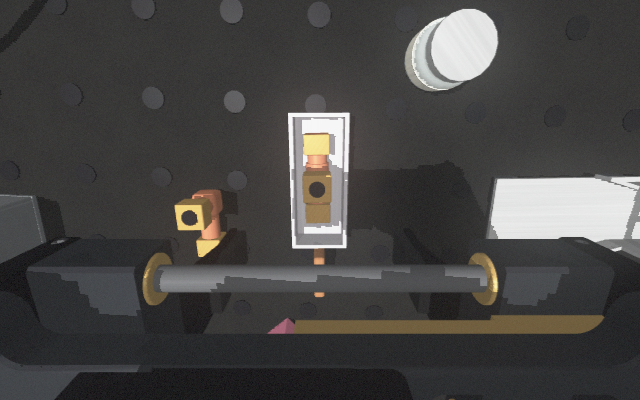

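The tee stands upright in the tray at (317,185), and the elbow and jar are untouched. Next I lower over the tray's long walls and grip.

Request:
arm_command:
  xyz:
    - [0,0,-0.035]
    - [0,0,-0.07]
    - [0,0,-0.1]
    - [0,0,-0.125]
    - [0,0,-0.145]
    - [0,0,-0.155]
    - [0,0,-0.155]
    - [0,0,-0.155]
    - [0,0,-0.155]
  rot:
    - [0,0,0]
    - [0,0,0]
    - [0,0,0]
    - [0,0,0]
    - [0,0,0]
    - [0,0,0]
    - [0,0,0]
    - [0,0,0]
    - [0,0,0]

```text
time: 9.78
ee_pos: [0.549, 0.2193, 0.0121]
eef_rot: [1.0, 0.022, 0.001, -0.0]
ft_force: [0.3, -0.1, 0.4]
width: 0.087
grip_force: 0.0
```

Request:
arm_command:
  xyz:
    - [0,0,0]
    - [0,0,0]
    - [0,0,0]
    - [0,0,0]
    - [0,0,0]
    - [0,0,0]
    - [0,0,0]
    - [0,0,0]
    - [0,0,0]
  rot:
    - [0,0,0]
    - [0,0,0]
    - [0,0,0]
    - [0,0,0]
    - [0,0,0]
    - [0,0,0]
    - [0,0,0]
    - [0,0,0]
    - [0,0,0]
  grip: 0
  squeeze: 45

```text
time: 10.53
ee_pos: [0.5482, 0.219, 0.0108]
eef_rot: [1.0, 0.022, 0.0, -0.0]
ft_force: [-1.5, 1.5, 3.2]
width: 0.0603
grip_force: 45.0
```

Request:
arm_command:
  xyz:
    - [0,0,0.003]
    - [0,0,0.01]
    - [0,0,0.02]
    - [0,0,0.04]
    - [0,0,0.06]
    - [0,0,0.08]
    - [0,0,0.08]
    - [0,0,0.08]
    - [0,0,0.08]
  rot:
    - [0,0,0]
    - [0,0,0]
    - [0,0,0]
    - [0,0,0]
    - [0,0,0]
    - [0,0,0]
    - [0,0,0]
    - [0,0,0]
    - [0,0,0]

```text
time: 11.28
ee_pos: [0.5473, 0.2182, 0.0894]
eef_rot: [1.0, 0.022, -0.001, 0.0]
ft_force: [-0.5, -1.1, -7.6]
width: 0.0601
grip_force: 45.0
```

```bash
cat > c.py <<'E'
from h import *
import json
np.set_printoptions(precision=4,suppress=True)
for c in("top","scene"):
    m=r.camera_model(c);cam(c,c+"2.png")
    for l in("tray","tray_handle","rack_mouth","rack_stop","rack"):
        for d in r.spot_point(l,c):
            p=W(m,d["at"]);print(c,l,round(d["conf"],2),p)
print(r.read_state()["ee_pos"],r.read_state()["ft_force"])
E
python3 c.py
```

```text
top tray 0.79 [ 0.2709  0.2263 -0.0043]
top rack_mouth 0.57 [ 0.5225 -0.1293  0.0199]
top rack_stop 0.59 [ 0.5341 -0.2818  0.0238]
top rack 0.91 [ 0.53   -0.1257 -0.003 ]
scene tray 0.89 [0.268  0.225  0.0012]
scene tray 0.59 [0.5481 0.2173 0.0789]
scene tray_handle 0.6 [0.4467 0.2143 0.1246]
scene tray_handle 0.6 [0.1975 0.1592 0.0401]
scene rack_mouth 0.93 [ 0.5242 -0.1269  0.0198]
scene rack_mouth 0.38 [0.4487 0.2131 0.1242]
scene rack_stop 0.93 [ 0.5328 -0.2796  0.0242]
scene rack 0.55 [ 0.5225 -0.1229  0.0017]
[0.548  0.2188 0.0905] [ 0.1272  0.3346 -6.2362]
```

View pics/scene2.png

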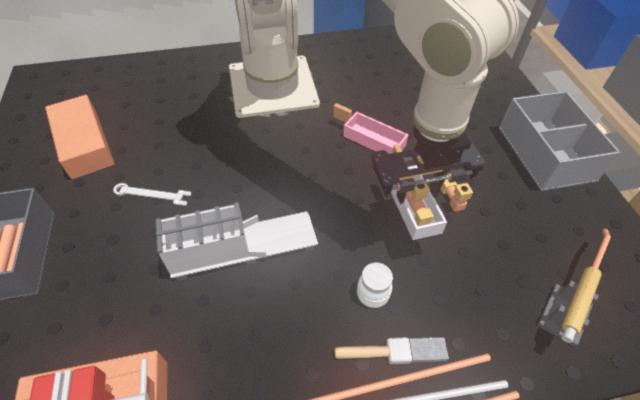

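Request:
arm_command:
  xyz:
    - [0,-0.003,0.005]
    - [-0.001,-0.01,0.01]
    - [-0.002,-0.02,0.01]
    - [-0.004,-0.033,0.01]
    - [-0.006,-0.047,0.01]
    - [-0.008,-0.063,0.01]
    - [-0.01,-0.079,0.01]
    - [-0.012,-0.095,0.01]
    - [-0.014,-0.111,0.01]
    - [-0.016,-0.127,0.01]
    - [-0.018,-0.143,0.01]
    - [-0.02,-0.159,0.01]
    - [-0.021,-0.175,0.01]
    - [-0.023,-0.19,0.01]
    - [-0.025,-0.204,0.01]
    - [-0.026,-0.217,0.01]
    - [-0.027,-0.228,0.01]
    - [-0.028,-0.236,0.01]
    - [-0.029,-0.241,0.01]
    - [-0.029,-0.243,0.01]
  rot:
    - [0,0,-0.02]
    - [0,0,-0.07]
    - [0,0,-0.14]
    - [0,0,-0.22]
    - [0,0,-0.31]
    - [0,0,-0.4]
    - [0,0,-0.5]
    - [0,0,-0.6]
    - [0,0,-0.7]
    - [0,0,-0.8]
    - [0,0,-0.9]
    - [0,0,-1.0]
    - [0,0,-1.1]
    - [0,0,-1.2]
    - [0,0,-1.3]
    - [0,0,-1.38]
    - [0,0,-1.45]
    - [0,0,-1.5]
    - [0,0,-1.54]
    - [0,0,-1.556]

```text
time: 13.55
ee_pos: [0.5236, -0.0244, 0.0978]
eef_rot: [0.742, -0.67, -0.004, -0.002]
ft_force: [4.5, -98.1, 30.2]
width: 0.0601
grip_force: 45.0
```

Request:
arm_command:
  xyz:
    - [0,0,0]
    - [0,0,0]
    - [0,0,0]
  rot:
    - [0,0,0]
    - [0,0,0]
    - [0,0,0]

```text
time: 13.8
ee_pos: [0.5232, -0.0273, 0.0973]
eef_rot: [0.742, -0.671, -0.003, 0.0]
ft_force: [0.6, -1.0, -6.6]
width: 0.0603
grip_force: 45.0
```

```bash
python3 look.py w4.png tray tee rack_mouth rack_stop;python3 c.py
```

```text
13.8 [ 0.5232 -0.0273  0.0973] phi -84.24622085331147
tray look 0.63 [ 0.515  -0.0522  0.0886] [336. 192.]
tee spot 0.86 [ 0.5242 -0.037   0.0906] [321. 213.]
tee look 0.74 [ 0.5284 -0.0525  0.1176] [316. 202.]
rack_mouth spot 0.89 [ 0.5241 -0.1345  0.0237] [332.  72.]
rack_mouth look 0.96 [ 0.5271 -0.1426  0.0232] [330.  60.]
rack_stop look 0.56 [ 0.5257 -0.1342  0.0224] [330.  72.]
top rack_mouth 0.6 [ 0.5244 -0.1266  0.0182]
top rack_stop 0.87 [ 0.5357 -0.2827  0.0229]
top rack_stop 0.15 [ 0.5275 -0.1272 -0.0016]
top rack 0.77 [ 0.5252 -0.1249 -0.0005]
scene tray 0.91 [0.2668 0.2267 0.0015]
scene tray 0.71 [ 0.5263 -0.0277  0.0872]
scene tray 0.17 [0.4956 0.3485 0.002 ]
scene tray_handle 0.78 [0.199  0.157  0.0405]
scene rack_mouth 0.65 [ 0.524  -0.1233  0.0185]
scene rack_stop 0.94 [ 0.5344 -0.2791  0.0227]
scene rack 0.73 [ 0.5229 -0.1208 -0.0003]
scene rack 0.18 [0.5128 0.0759 0.1336]
[ 0.5231 -0.0271  0.097 ] [-0.6841 -0.0366 -5.6117]
```

View pics/w4.png

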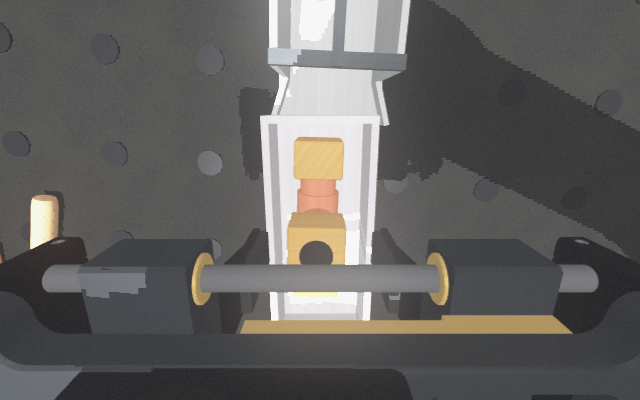

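The loaded tray hovers over the shelf, nose at (320,120), tee upright. The pose fell slightly short, with a force spike, so I'm checking the joints.

```bash
python3 - <<'E'
from h import *
import json
np.set_printoptions(precision=4,suppress=True)
s=r.read_state();print(s["joint_positions"],s["joint_vel"],s["ee_pos"],s["eef_rot"],s["ft_force"])
m=json.load(open('w4.png.json'))
n=[ray(m,u,v,.087+.038) for u,v in((261.5,117),(380,117))];n=np.array(n);print("nose",n,n.mean(0))
g=[ray(m,u,v,.040) for u,v in((278,116),(287,80),(384,122),(373,83))];print("guides",np.array(g))
b=[ray(m,u,v,.112) for u,v in((269,49),(407,56),(268,64),(405,70))];print("bar",np.array(b))
E
```

```text
[-1.0929  0.5081  1.3386  1.8926 -0.5398  1.1853 -2.6026] [-0.0016 -0.0005 -0.0005  0.0003 -0.0001 -0.0004  0.0002] [ 0.5231 -0.0271  0.097 ] [ 0.7417 -0.6707 -0.0036  0.0002] [-0.6841 -0.0366 -5.6117]
nose [[ 0.5611 -0.0977  0.125 ]
 [ 0.5005 -0.1038  0.125 ]] [ 0.5308 -0.1008  0.125 ]
guides [[ 0.5635 -0.0961  0.04  ]
 [ 0.5583 -0.1233  0.04  ]
 [ 0.4796 -0.1     0.04  ]
 [ 0.4927 -0.1278  0.04  ]]
bar [[ 0.5611 -0.1319  0.112 ]
 [ 0.4886 -0.1359  0.112 ]
 [ 0.5613 -0.1246  0.112 ]
 [ 0.4884 -0.1291  0.112 ]]
```

Joints 3 and 7 are at their limits. I'm backing off in yaw: the shelf step has no yaw limit and I can straighten the tray by its handle.

Request:
arm_command:
  xyz:
    - [0,0.002,0]
    - [0,0.004,0]
    - [0,0.006,0]
    - [0,0.006,0]
    - [0,0.006,0]
  rot:
    - [0,0,0.02]
    - [0,0,0.04]
    - [0,0,0.07]
    - [0,0,0.07]
    - [0,0,0.07]

```text
time: 15.27
ee_pos: [0.5231, -0.0208, 0.097]
eef_rot: [0.765, -0.644, -0.004, 0.0]
ft_force: [-0.5, 0.2, -7.4]
width: 0.0604
grip_force: 45.0
```

```bash
cat > st.py <<'E'
from h import *
from scipy.spatial.transform import Rotation as R
np.set_printoptions(precision=4,suppress=True)
s=r.read_state();M=R.from_quat(s["eef_rot"]).as_matrix();X=M[:,0]
print(s["time"],s["joint_positions"],s["ee_pos"],"phi",np.degrees(np.arctan2(X[1],X[0])),M[:,2],s["ft_force"],s["width"],s["grip_force"])
E
python3 st.py
```

```text
15.2667 [-1.1004  0.4943  1.3257  1.8929 -0.5247  1.1797 -2.5563] [ 0.5231 -0.0208  0.097 ] phi -80.1921132180432 [-0.0059  0.0045 -1.    ] [-0.5177  0.2291 -7.4281] 0.060359098557024496 44.997294545173645
```

Request:
arm_command:
  xyz:
    - [0,0,-0.008]
    - [0,0,-0.018]
    - [0,0,-0.028]
    - [0,0,-0.035]
    - [0,0,-0.035]
    - [0,0,-0.035]
  rot:
    - [0,0,0]
    - [0,0,0]
    - [0,0,0]
    - [0,0,0]
    - [0,0,0]
    - [0,0,0]

```text
time: 15.77
ee_pos: [0.5227, -0.0214, 0.0614]
eef_rot: [0.765, -0.645, -0.004, 0.001]
ft_force: [-0.3, 0.1, -5.8]
width: 0.0603
grip_force: 45.0
```

```bash
python3 st.py
```

```text
15.7667 [-1.0487  0.5329  1.2615  1.9256 -0.5709  1.1184 -2.527 ] [ 0.5227 -0.0214  0.0614] phi -80.26654718374385 [-0.007   0.0036 -1.    ] [-0.3197  0.1246 -5.811 ] 0.060285516918073226 44.99775767326355
```

Request:
arm_command:
  xyz:
    - [-0.001,0,-0.006]
    - [-0.002,0,-0.014]
    - [-0.003,0,-0.02]
    - [-0.003,0,-0.025]
    - [-0.003,0,-0.028]
    - [-0.003,0,-0.0295]
    - [-0.003,0,-0.0295]
    - [-0.003,0,-0.0295]
  rot:
    - [0,0,-0.01]
    - [0,0,-0.02]
    - [0,0,-0.03]
    - [0,0,-0.04]
    - [0,0,-0.05]
    - [0,0,-0.05]
    - [0,0,-0.05]
    - [0,0,-0.05]

```text
time: 16.43
ee_pos: [0.5203, -0.0212, 0.0326]
eef_rot: [0.748, -0.663, -0.003, 0.0]
ft_force: [-0.5, -1.0, -6.0]
width: 0.0599
grip_force: 45.0
```

```bash
python3 st.py
```

```text
16.4333 [-1.0229  0.5763  1.23    1.9556 -0.6284  1.0729 -2.5358] [ 0.5203 -0.0212  0.0326] phi -83.1030711766253 [-0.0055  0.0042 -1.    ] [-0.5034 -1.0465 -6.0377] 0.05987340837323995 44.99788463115692
```

Request:
arm_command:
  xyz:
    - [-0.001,0,-0.0008]
    - [-0.001,0,-0.0015]
    - [-0.001,0,-0.0015]
    - [-0.001,0,-0.0015]
  rot:
    - [0,0,-0.015]
    - [0,0,-0.03]
    - [0,0,-0.03]
    - [0,0,-0.03]

```text
time: 16.77
ee_pos: [0.5192, -0.0211, 0.0311]
eef_rot: [0.738, -0.674, -0.003, 0.0]
ft_force: [-0.4, 0.2, -4.0]
width: 0.0603
grip_force: 45.0
```

```bash
python3 st.py
```

```text
16.7667 [-1.0316  0.5914  1.2453  1.9596 -0.6475  1.0774 -2.5506] [ 0.5192 -0.0211  0.0311] phi -84.82902432961208 [-0.0054  0.0044 -1.    ] [-0.3861  0.2097 -4.0259] 0.06033352742570306 44.99812424182892
```

Touching. Release and rise.

Request:
arm_command:
  xyz:
    - [0,0,0]
    - [0,0,0]
    - [0,0,0]
    - [0,0,0]
    - [0,0,0]
    - [0,0,0]
  rot:
    - [0,0,0]
    - [0,0,0]
    - [0,0,0]
    - [0,0,0]
    - [0,0,0]
    - [0,0,0]
  grip: 1

```text
time: 17.27
ee_pos: [0.5193, -0.0211, 0.0311]
eef_rot: [0.738, -0.674, -0.003, 0.0]
ft_force: [-0.8, 0.3, 0.4]
width: 0.0854
grip_force: 0.0
```

Request:
arm_command:
  xyz:
    - [0,0,0.02]
    - [0,0,0.04]
    - [0,0.005,0.07]
    - [0,0.02,0.1]
    - [0,0.04,0.13]
    - [0,0.06,0.15]
    - [0,0.07,0.15]
    - [0,0.07,0.15]
    - [0,0.07,0.15]
    - [0,0.07,0.15]
  rot:
    - [0,0,0]
    - [0,0,0]
    - [0,0,0]
    - [0,0,0.04]
    - [0,0,0.1]
    - [0,0,0.17]
    - [0,0,0.17]
    - [0,0,0.17]
    - [0,0,0.17]
    - [0,0,0.17]

```text
time: 18.1
ee_pos: [0.5391, 0.0367, 0.1689]
eef_rot: [0.798, -0.602, -0.016, 0.001]
ft_force: [-0.7, 0.7, 0.9]
width: 0.087
grip_force: 0.0
```

```bash
python3 st.py; python3 look.py w5.png tray tee tray_handle tee_nut;python3 c.py
```

```text
18.1 [-1.1813  0.4501  1.3391  1.7492 -0.4649  1.34   -2.6026] [0.5391 0.0367 0.1689] phi -74.09416863923184 [-0.0264  0.0183 -0.9995] [-0.6598  0.7238  0.8521] 0.08696360175486256 0.0
18.1 [0.5391 0.0367 0.1689] phi -74.09416863923184
tray spot 0.96 [ 0.5163 -0.0187  0.0164] [351. 135.]
tray look 0.94 [ 0.5107 -0.0033  0.0345] [353. 152.]
tray look 0.48 [0.6733 0.0932 0.0776] [170. 209.]
tee spot 0.65 [ 0.5181 -0.0323  0.0231] [354. 123.]
tee look 0.68 [ 0.5243 -0.034   0.0538] [352. 121.]
tray_handle spot 0.78 [0.5046 0.0795 0.0592] [338. 231.]
tray_handle look 0.66 [0.5093 0.0718 0.0825] [338. 233.]
tee_nut spot 0.96 [ 0.5263 -0.0342  0.0799] [354. 122.]
tee_nut look 0.77 [ 0.5309 -0.0369  0.0592] [347. 117.]
top tray 0.73 [ 0.5192 -0.0203  0.0184]
top rack_mouth 0.8 [ 0.5246 -0.129   0.017 ]
top rack_stop 0.61 [ 0.5344 -0.2817  0.0179]
top rack 0.93 [ 0.5277 -0.1268 -0.0013]
scene tray 0.86 [0.267  0.2238 0.0023]
scene tray 0.77 [ 0.5196 -0.0209  0.0185]
scene tray_handle 0.87 [0.5115 0.0775 0.0657]
scene rack_mouth 0.74 [ 0.5241 -0.1258  0.0232]
scene rack_stop 0.86 [ 0.5326 -0.2792  0.0228]
scene rack_stop 0.38 [0.493  0.3466 0.0033]
scene rack 0.93 [ 0.5224 -0.1251  0.0005]
scene rack 0.66 [ 0.5208 -0.0315  0.079 ]
[0.5398 0.0379 0.1699] [-0.7414 -1.179   0.7078]
```

View pics/w5.png

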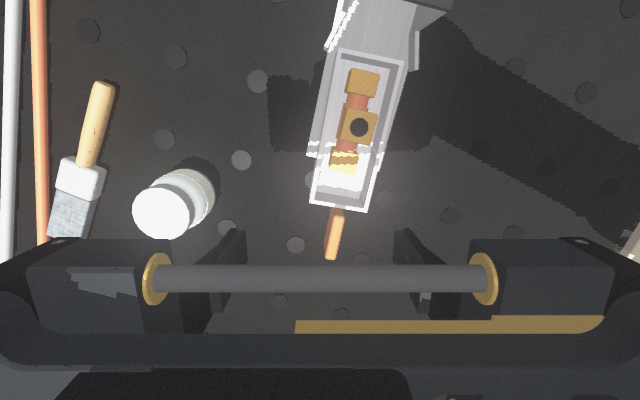

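The tray rests on the shelf with the nose at (370,60) and handle at (335,235), tee upright at (359,127). I'm unwinding the wrist to the equivalent grasp half a turn away.

Request:
arm_command:
  xyz:
    - [0,0.005,0.0]
    - [0,0.01,0.0]
    - [-0.002,0.015,0.0]
    - [-0.004,0.02,0.0]
    - [-0.006,0.025,0.0]
    - [-0.008,0.03,0.0]
    - [-0.01,0.035,0.0]
    - [-0.012,0.04,0.0]
    - [-0.014,0.045,0.0]
    - [-0.016,0.049,0.0]
    - [-0.018,0.049,0.0]
    - [-0.02,0.049,0.0]
    - [-0.022,0.049,0.0]
    - [-0.024,0.049,0.0]
    - [-0.026,0.049,0.0]
    - [-0.028,0.049,0.0]
    - [-0.03,0.049,0.0]
    - [-0.03,0.049,0.0]
    - [-0.03,0.049,0.0]
    - [-0.03,0.049,0.0]
  rot:
    - [0,0,0.06]
    - [0,0,0.16]
    - [0,0,0.28]
    - [0,0,0.4]
    - [0,0,0.52]
    - [0,0,0.64]
    - [0,0,0.76]
    - [0,0,0.88]
    - [0,0,1.0]
    - [0,0,1.12]
    - [0,0,1.24]
    - [0,0,1.36]
    - [0,0,1.48]
    - [0,0,1.6]
    - [0,0,1.72]
    - [0,0,1.84]
    - [0,0,1.96]
    - [0,0,2.08]
    - [0,0,2.16]
    - [0,0,2.2]

```text
time: 20.82
ee_pos: [0.5097, 0.0869, 0.1699]
eef_rot: [0.897, 0.441, -0.007, 0.014]
ft_force: [-0.1, 1.1, 0.4]
width: 0.0868
grip_force: 0.0
```

```bash
python3 st.py; python3 - <<'E'
from h import *
import json
np.set_printoptions(precision=4,suppress=True)
m=json.load(open('w5.png.json'))
print("nut",ray(m,359,127,.09)); n=np.array([ray(m,u,v,.058) for u,v in((338.5,49),(407,61),(310.5,204),(367,212))]);print(n,n.mean(0))
for i,j in((2,0),(3,1)):
  d=n[j]-n[i];print(np.degrees(np.arctan2(d[1],d[0])),np.linalg.norm(d))
E
```

```text
20.8167 [-1.132   0.145   0.94    1.816  -0.0911  1.2477 -0.8241] [0.5097 0.0869 0.1699] phi 52.35697110446063 [-0.0006 -0.0313 -0.9995] [-0.1329  1.1     0.3627] 0.08683797709421603 0.0
nut [ 0.5223 -0.0319  0.09  ]
[[ 0.5562 -0.0909  0.058 ]
 [ 0.4932 -0.0988  0.058 ]
 [ 0.5413  0.0578  0.058 ]
 [ 0.4813  0.0503  0.058 ]] [ 0.518  -0.0204  0.058 ]
-84.26933760617894 0.14941134834843012
-85.44519336485841 0.14963951778359377
```

Request:
arm_command:
  xyz:
    - [0,0,0]
    - [0,0,0]
  rot:
    - [0.031,0,0]
    - [0.031,0,0]

```text
time: 20.98
ee_pos: [0.5099, 0.0859, 0.17]
eef_rot: [0.899, 0.438, -0.0, -0.0]
ft_force: [-0.3, -1.2, -0.6]
width: 0.087
grip_force: 0.0
```

Request:
arm_command:
  xyz:
    - [0,0,0]
    - [0,0,0]
    - [0,0,0]
    - [0,0,-0.01]
    - [0,0,-0.02]
    - [0,0,-0.03]
    - [0,0,-0.04]
    - [0,0,-0.04]
    - [0,0,-0.04]
    - [0,0,-0.04]
  rot:
    - [0,0,0.1]
    - [0,0,0.22]
    - [0,0,0.34]
    - [0,0,0.46]
    - [0,0,0.58]
    - [0,0,0.68]
    - [0,0,0.745]
    - [0,0,0.745]
    - [0,0,0.745]
    - [0,0,0.745]

```text
time: 21.82
ee_pos: [0.5101, 0.0869, 0.1305]
eef_rot: [0.678, 0.735, -0.0, 0.001]
ft_force: [-0.0, 0.2, 0.3]
width: 0.0871
grip_force: 0.0
```

```bash
python3 st.py; python3 look.py w6.png tray_handle
```

```text
21.8167 [-1.0247  0.1775  0.8532  1.8677 -0.1443  1.1601 -0.0407] [0.5101 0.0869 0.1305] phi 94.62591068718622 [ 0.0004 -0.0012 -1.    ] [-0.0195  0.162   0.2874] 0.08709724131147334 0.0
21.8167 [0.5101 0.0869 0.1305] phi 94.62591068718622
tray_handle spot 0.83 [0.5065 0.0818 0.0633] [314. 205.]
tray_handle look 0.63 [0.2163 0.1588 0.026 ] [ 6. 89.]
```

View pics/w6.png

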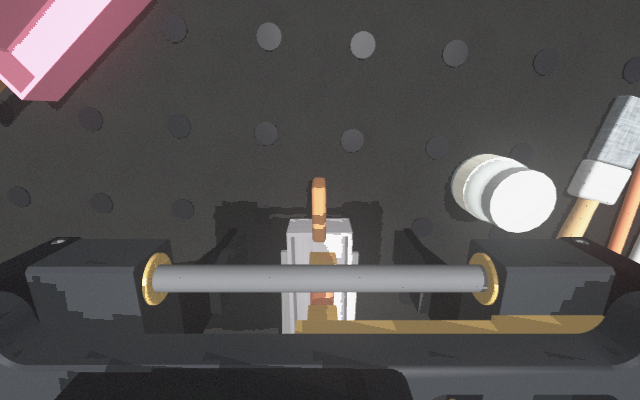

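The handle is centred between the fingers at (319,205), and the tray and tee are unchanged. I'm lowering and closing gently.

Request:
arm_command:
  xyz:
    - [0,0,-0.02]
    - [0,0,-0.04]
    - [0,0,-0.06]
    - [0,0,-0.075]
    - [0,0,-0.083]
    - [0,0,-0.083]
    - [0,0,-0.083]
  rot:
    - [0,0,0]
    - [0,0,0]
    - [0,0,0]
    - [0,0,0]
    - [0,0,0]
    - [0,0,0]
    - [0,0,0]

```text
time: 22.55
ee_pos: [0.5101, 0.0869, 0.0474]
eef_rot: [0.677, 0.736, -0.0, 0.0]
ft_force: [0.4, -0.0, 0.2]
width: 0.087
grip_force: 0.0
```

Request:
arm_command:
  xyz:
    - [0,0,0]
    - [0,0,0]
    - [0,0,0]
    - [0,0,0]
    - [0,0,0]
    - [0,0,0]
    - [0,0,0]
    - [0,0,0]
    - [0,0,0]
    - [0,0,0]
    - [0,0,0]
    - [0,0,0]
    - [0,0,0]
    - [0,0,0]
    - [0,0,0]
    - [0,0,0]
    - [0,0,0]
  rot:
    - [0,0,0]
    - [0,0,0]
    - [0,0,0]
    - [0,0,0]
    - [0,0,0]
    - [0,0,0]
    - [0,0,0]
    - [0,0,0]
    - [0,0,0]
    - [0,0,0]
    - [0,0,0]
    - [0,0,0]
    - [0,0,0]
    - [0,0,0]
    - [0,0,0]
    - [0,0,0]
    - [0,0,0]
  grip: 0
  squeeze: 12

```text
time: 23.97
ee_pos: [0.5098, 0.0869, 0.0469]
eef_rot: [0.677, 0.736, -0.0, 0.0]
ft_force: [0.5, -0.7, -0.4]
width: 0.0122
grip_force: 12.0
```

```bash
python3 st.py
```

```text
23.9667 [-0.9627  0.3068  0.8119  1.9493 -0.2634  0.9942  0.0549] [0.5098 0.0869 0.0469] phi 94.7893742302268 [-0.0002 -0.001  -1.    ] [ 0.4524 -0.6976 -0.3801] 0.01224441077380449 11.996744871139526
```

Request:
arm_command:
  xyz:
    - [0.001,0,0]
    - [0.003,0,0]
    - [0.003,-0.003,0]
    - [0.0035,-0.008,0]
    - [0.004,-0.014,0]
    - [0.004,-0.021,0]
    - [0.0045,-0.028,0]
    - [0.005,-0.035,0]
    - [0.0055,-0.042,0]
    - [0.006,-0.049,0]
    - [0.006,-0.055,0]
    - [0.0065,-0.059,0]
    - [0.0065,-0.06,0]
    - [0.0065,-0.06,0]
  rot:
    - [0,0,-0.012]
    - [0,0,-0.025]
    - [0,0,-0.025]
    - [0,0,-0.025]
    - [0,0,-0.025]
    - [0,0,-0.025]
    - [0,0,-0.025]
    - [0,0,-0.025]
    - [0,0,-0.025]
    - [0,0,-0.025]
    - [0,0,-0.025]
    - [0,0,-0.025]
    - [0,0,-0.025]
    - [0,0,-0.025]

```text
time: 25.13
ee_pos: [0.5163, 0.0258, 0.0469]
eef_rot: [0.686, 0.727, -0.001, 0.001]
ft_force: [-1.0, -2.3, 0.2]
width: 0.0117
grip_force: 12.0
```

```bash
python3 st.py; python3 c.py | grep -v "0.2[0-9]* *0.22"
```

```text
25.1333 [-0.8661  0.3133  0.8387  1.9506 -0.2744  0.9956  0.1573] [0.5163 0.0258 0.0469] phi 93.29925006007376 [-0.0002 -0.0019 -1.    ] [-1.0125 -2.2844  0.1962] 0.011700132169060308 11.997004598379135
top tray 0.69 [ 0.5231 -0.0808  0.0174]
top tray 0.56 [ 0.5328 -0.2809  0.023 ]
top rack_mouth 0.64 [ 0.5236 -0.1291  0.0198]
top rack_stop 0.6 [ 0.5342 -0.2787  0.0215]
top rack 0.84 [ 0.5287 -0.1239  0.0001]
scene tray 0.87 [ 0.5273 -0.0802  0.0184]
scene tray_handle 0.51 [0.1997 0.158  0.0437]
scene tray_handle 0.4 [0.5181 0.0184 0.0651]
scene rack_mouth 0.95 [ 0.5242 -0.1262  0.0203]
scene rack_stop 0.67 [ 0.5304 -0.2757  0.0225]
scene rack 0.82 [ 0.5225 -0.1237  0.003 ]
scene rack 0.65 [0.6835 0.1062 0.0008]
[0.5163 0.0268 0.0469] [ 0.238  -3.1333 -0.4094]
```

Request:
arm_command:
  xyz:
    - [0,-0.003,0]
    - [0.0005,-0.009,0]
    - [0.001,-0.016,0]
    - [0.0015,-0.024,0]
    - [0.002,-0.032,0]
    - [0.0025,-0.04,0]
    - [0.003,-0.048,0]
    - [0.0035,-0.056,0]
    - [0.004,-0.064,0]
    - [0.004,-0.072,0]
    - [0.0045,-0.08,0]
    - [0.005,-0.088,0]
    - [0.0055,-0.094,0]
    - [0.0055,-0.098,0]
    - [0.006,-0.1,0]
    - [0.006,-0.1,0]
  rot:
    - [0,0,0]
    - [0,0,0]
    - [0,0,0]
    - [0,0,0]
    - [0,0,0]
    - [0,0,0]
    - [0,0,0]
    - [0,0,0]
    - [0,0,0]
    - [0,0,0]
    - [0,0,0]
    - [0,0,0]
    - [0,0,0]
    - [0,0,0]
    - [0,0,0]
    - [0,0,0]

```text
time: 27.07
ee_pos: [0.5223, -0.074, 0.0469]
eef_rot: [0.686, 0.727, -0.001, 0.001]
ft_force: [0.2, 0.3, -0.4]
width: 0.0118
grip_force: 12.0
```

```bash
python3 st.py; python3 c.py | grep -v "0.2[0-9]* *0.22"
```

```text
27.0667 [-0.6805  0.3485  0.8602  1.9251 -0.3094  1.006   0.3761] [ 0.5223 -0.074   0.0469] phi 93.31004260899134 [-0.0002 -0.0017 -1.    ] [ 0.2334  0.2696 -0.4196] 0.01179656384518455 12.00081467628479
top tray 0.67 [ 0.5288 -0.1808  0.0176]
top tray_handle 0.6 [ 0.5314 -0.1795  0.0171]
top tray_handle 0.55 [0.2    0.1586 0.0399]
top rack_mouth 0.78 [ 0.5259 -0.1278  0.0188]
top rack_mouth 0.63 [ 0.5279 -0.1258 -0.002 ]
top rack_mouth 0.42 [ 0.5347 -0.2822  0.0223]
top rack_stop 0.96 [ 0.534  -0.2806  0.0176]
top rack 0.7 [ 0.5266 -0.1264 -0.0018]
top rack 0.55 [ 0.5246 -0.1315  0.0183]
top rack 0.18 [ 0.5318 -0.1946  0.0741]
scene tray_handle 0.82 [0.1998 0.1589 0.0404]
scene rack 0.64 [ 0.5224 -0.1255  0.0024]
[ 0.5223 -0.0732  0.0469] [-0.4173 -3.7615 -0.8657]
```

Request:
arm_command:
  xyz:
    - [0,-0.003,0]
    - [0.0005,-0.006,0]
    - [0.0005,-0.009,0]
    - [0.0005,-0.012,0]
    - [0.001,-0.015,0]
    - [0.001,-0.017,0]
    - [0.001,-0.018,0]
    - [0.001,-0.019,0]
    - [0.001,-0.02,0]
    - [0.001,-0.021,0]
    - [0.001,-0.022,0]
    - [0.001,-0.023,0]
    - [0.001,-0.024,0]
    - [0.0015,-0.025,0]
    - [0.0015,-0.025,0]
  rot:
    - [0,0,0]
    - [0,0,0]
    - [0,0,0]
    - [0,0,0]
    - [0,0,0]
    - [0,0,0]
    - [0,0,0]
    - [0,0,0]
    - [0,0,0]
    - [0,0,0]
    - [0,0,0]
    - [0,0,0]
    - [0,0,0]
    - [0,0,0]
    - [0,0,0]

```text
time: 28.92
ee_pos: [0.5237, -0.0965, 0.0469]
eef_rot: [0.686, 0.728, 0.0, -0.001]
ft_force: [-1.5, 10.0, 3.4]
width: 0.0121
grip_force: 12.0
```

```bash
python3 st.py
```

```text
28.9167 [-0.6305  0.3635  0.8598  1.9112 -0.3244  1.0126  0.4318] [ 0.5237 -0.0965  0.0469] phi 93.4097449686431 [-0.0009  0.0012 -1.    ] [-1.4812  9.9732  3.4391] 0.012086335625035569 12.001072615385056
```

Request:
arm_command:
  xyz:
    - [0,0.001,0]
    - [0,0.001,0]
    - [0,0.001,0]
    - [0,0.001,0]
    - [0,0.001,0]
  rot:
    - [0,0,0]
    - [0,0,0]
    - [0,0,0]
    - [0,0,0]
    - [0,0,0]
  grip: 0.6

```text
time: 29.33
ee_pos: [0.5238, -0.0977, 0.0469]
eef_rot: [0.686, 0.727, -0.001, 0.001]
ft_force: [-0.1, -0.8, -0.2]
width: 0.0376
grip_force: 0.0
```

Request:
arm_command:
  xyz:
    - [0,0,0.02]
    - [0,0,0.05]
    - [0,0.01,0.09]
    - [0,0.04,0.13]
    - [0,0.08,0.16]
    - [0,0.12,0.18]
    - [0,0.12,0.18]
    - [0,0.12,0.18]
    - [0,0.12,0.18]
  rot:
    - [0,0,0]
    - [0,0,0]
    - [0,0,0]
    - [0,0,0]
    - [0,0,0]
    - [0,0,0]
    - [0,0,0]
    - [0,0,0]
    - [0,0,0]

```text
time: 30.08
ee_pos: [0.5241, 0.0235, 0.2272]
eef_rot: [0.685, 0.728, -0.0, 0.001]
ft_force: [-0.4, -1.3, -0.1]
width: 0.0519
grip_force: 0.0
```

```bash
python3 st.py; python3 c.py | grep -v "0.2[0-9]* *0.22"; python3 - <<'E'
import cv2
a=cv2.imread('pics/top2.png')[100:250,330:500];b=cv2.imread('pics/scene2.png')[180:330,140:310]
cv2.imwrite('pics/fin.png',cv2.resize(cv2.hconcat([a,b]),None,fx=2.3,fy=2.3,interpolation=cv2.INTER_CUBIC))
E
```

```text
30.0833 [-0.9452  0.0989  0.8803  1.7187 -0.0771  1.3597  0.0094] [0.5241 0.0235 0.2272] phi 93.46799962250425 [ 0.0008 -0.0008 -1.    ] [-0.4166 -1.2674 -0.1045] 0.05187274217651393 0.0
top tray 0.8 [ 0.5328 -0.2036  0.0164]
top tray_handle 0.72 [ 0.5263 -0.1038  0.0628]
top tray_handle 0.62 [0.2008 0.1563 0.0399]
top tray_handle 0.56 [ 0.5331 -0.2166  0.0197]
top rack_mouth 0.76 [ 0.5231 -0.1302  0.0199]
top rack_mouth 0.65 [ 0.5352 -0.2824  0.0206]
top rack_stop 0.71 [ 0.5335 -0.282   0.0217]
top rack 0.76 [ 0.5246 -0.1292 -0.003 ]
scene tray 0.73 [ 0.5324 -0.2069  0.0202]
scene tray_handle 0.77 [ 0.5257 -0.1039  0.0669]
scene tray_handle 0.54 [0.199  0.1569 0.0397]
scene rack_mouth 0.6 [ 0.5232 -0.1258  0.0215]
scene rack_stop 0.9 [ 0.5308 -0.2785  0.0199]
scene rack 0.69 [ 0.5239 -0.1242  0.0032]
```

View pics/fin.png

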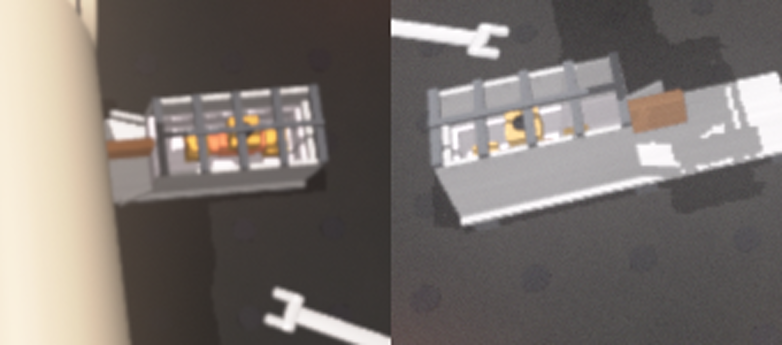

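Both views show the tray home in the slot with the tee upright and the handle at the mouth. One last number before handing in: where the tee sits in the tray.

```bash
python3 - <<'E'
from h import *
for c in("top","scene"):
    m=r.camera_model(c);cam(c)
    for l in("tee","tee_nut","tray","elbow","flux_jar"):
        for d in r.spot_point(l,c):
            if d["conf"]>.4:print(c,l,round(d["conf"],2),np.round(W(m,d["at"]),4))
E
```

```text
top tee 0.85 [ 0.5359 -0.2194  0.0211]
top tee_nut 0.62 [ 0.5289 -0.2172  0.0744]
top tray 0.88 [ 0.2721  0.2265 -0.0007]
top tray 0.75 [ 0.531  -0.203   0.0158]
top elbow 0.91 [ 0.498   0.3445 -0.0042]
top flux_jar 0.52 [ 0.6789  0.1003 -0.0025]
top flux_jar 0.44 [ 0.5363 -0.2174  0.0225]
scene tee 0.47 [ 0.5347 -0.2179  0.0223]
scene tee_nut 0.48 [ 0.5322 -0.2164  0.0812]
scene tray 0.83 [0.2682 0.2261 0.0021]
scene tray 0.68 [ 0.5313 -0.2036  0.0191]
scene elbow 0.62 [0.4918 0.3507 0.0032]
scene flux_jar 0.86 [0.6837 0.1074 0.0028]
scene flux_jar 0.68 [ 0.5215 -0.1275  0.0192]
```

The tee is about 14 mm ahead of the tray's centre, within the 30 mm allowed.

```bash
python3 -c "
from bench import r
print(r.close_job())"
```

```text
the job is handed in; nothing more can be done
None
```

I handed the job in at about 30 s with no verdict returned: the tray measures home against the back stop with the tee upright and the gripper clear, and the elbow and jar are unmoved; on the carry joint 7 read 2.6 mrad past its listed limit (twice) with a 98 N wrist-force spike, either of which could count against the run.

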